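# Load the film sealer's rollers into the washing tray

## Robot

A 6-joint arm with a two-finger parallel gripper is mounted at the origin on the work surface. World frame = base frame: x ahead of the robot, y to its left, z up, the work surface at z = 0. Lengths are in m, angles in rad, forces in N, time in s.
With the tool pointing down it reaches from about 0.3 to 0.875 m from the base axis. Payload 6.4 kg.
Tool frame: the origin (TCP) lies on the centre line of the jaws, within the pads' length; the fingertips stand 25 mm ahead of it and the grasp point (between the pads) lies 6 mm ahead of it (ctrl.tip_reach is the distance from the TCP to the fingertips, in m); z points along the fingers, y is the line along which they close (so a half turn about z gives the same grasp; the last joint's range is limited). The gripper opens to 85 mm and grips with 20 to 120 N. Pads are 22 mm wide; open, the fingers measure 114 mm over their backs; the gripper's body (76 mm by 85 mm) begins 54 mm behind the grasp point. The pads swing forward as they close: fully open they stand 13 mm farther back than shut.
Start: joints at [-1.488, 0.181, 1.607, -0, 1.354, -0.206], TCP at [0.164, -0.551, 0.256] pointing down, gripper open.
Joint ranges: [-2.99, 2.99], [-0.89, 2.07], [0.3, 2.58], [-1.14, 4.28], [0, 2.63], [-3.12, 3.12]. Speed limits (rad/s): [2.57, 2.57, 3.01, 3.14, 3.14, 3.14].

## Interface

Orientations are given as a unit quaternion [w, x, y, z].
In Python, from bench import ctrl gives the robot as it stands.
- The arm moves only by the tool servo_tool, never from a script. Its argument "motion" is a list that holds one entry, the list of rows, each a list of 5 numbers: the shift along the tool's x, y, z in cm, then the turn about the tool's z in degrees, then the closure, from -1 (fully open) to 1 (shut). In form: [[[dx, dy, dz, twist, claw], ...]]. A call has 1 to 5 rows; each row is the pose to reach, as a shift and turn from the pose commanded when the call began, along the tool's axes at that moment; what a row does not reach only later rows make up. A row lasts 1/10 s, in which the tool goes at most 50 mm and 8.59 degrees, less where a joint would pass 70% of its speed; a pose out of reach is approached as far as the arm can. A call with a gripper value outside its range is refused whole. The fingers move at their own pace and stop on an object; the grip force is fixed at half the most. Time passes only in rows, so rows that repeat a pose let the fingers close. It gives the time, the measured TCP pose, the force, the opening and the grip force at its end, in the units of the state.
- ctrl.get_obs(): the state, without advancing time (a new reading comes with each control period).
- ctrl.camera(name): name is "side" or "top"; returns a dict with "pixels" (420x560x3 uint8, red, green, blue), "depth" (420x560 float32, m along the optical axis (not along the pixel's ray), 0 where there is no reading), "fx", "fy", "cx", "cy" (pixels), "k1" (the pictures are not rectified: a ray, as slopes to the right and down, at radius r is drawn at 1 + k1 r^2 times it, then the intrinsics apply), "R" (3x3) and "t" (3): a world point X has camera coordinates R X + t. Camera axes: x right, y down, z forward; pixel columns grow to the right and rows downward; lengths in m; the calibration is good to about 2 mm. A picture is of the moment at which its call begins.
- ctrl.hand_in(): hands the job in; it is judged then, once.
The state is a dict: "time_s": time; "q": joint angles; "dq": joint speeds; "joint_efforts": joint torques, N m; "eef_pos": TCP position; "eef_rot": TCP orientation; "wrist_force": force on the tool from outside, world axes, zero at the start; "torque": the same for the moment, N m; "opening": opening from 0.0 (shut) to 1.0 (fully open); "grasp_force": force on a finger pad.
Only numpy, scipy, OpenCV 4.12 (cv2) and the standard library are available. Lean on these libraries where they do the work, as an engineer would, in place of code of your own. Each camera call takes 0.05 s, during which the arm holds its last target. There are 200 camera calls.

## Task

The film sealer has been stripped for its clean-down: gather its three rollers and the reel's steel locking collar into the washing tray, each in its own place. Lay the thick drive roller in the cradle with the wide notches, the long slim guide roller in the cradle whose plates stand far apart, the flanged roller in the cradle whose plates stand close together with its flanges hanging outside them, each centred and cradled at the bottom of its V notches, and put the collar flat over the post; set them down without dropping them. Leave the look-alikes, the empty hollow film core and the capped sample tube, where they lie.

Things in the scene. Friction and masses are not known exactly. Their poses are not given: they have to be found in the camera images.
- drive_roller: Film sealer's drive roller, thick: white plastic barrel 38 mm diameter, 110 mm long, a bare steel axle stub 10 mm diameter, 10 mm long out of each end. 190 g. Lies on the bench, axis 19 mm above it. Origin mid-length on its axis; x = long axis (either way), y and z turn as it rolls.
- guide_roller: Film sealer's guide roller, long and slim: plain white plastic barrel 24 mm diameter, 130 mm long, a steel axle stub 10 mm diameter, 10 mm long out of each end. 110 g. Lies on the bench, axis 12 mm above it. Origin mid-length on its axis; x = long axis (either way), y and z turn as it rolls.
- flanged_roller: Film sealer's flanged roller: white plastic barrel 24 mm diameter, 90 mm long, with a flange 36 mm diameter, 6 mm thick at each end and beyond it a steel axle stub 10 mm diameter, 10 mm long. 100 g. Lies on its flanges, axis 18 mm above the bench. Origin mid-length on its axis; x = long axis (either way), y and z turn as it rolls.
- collar: Film reel's locking collar: plain steel ring, 42 mm outside, 28 mm bore, 24 mm high, 110 g, lying flat on the bench. Origin at the centre of its underside, z up along its bore.
- wide_cradle: Cradle with wide notches, for the drive roller (mm): two upright white plates 8 thick at x = +-38 with 90-degree V notches 48 wide, V bottom z 14, top z 38, open between. The roller's axis rests along x at z 41. Fixed in a shallow tray (rim 25), inserts 78 apart. Origin: underside centre of its grey 150 x 58 x 4 base, 3 above the bench; x along the base.
- long_cradle: Cradle with narrow notches, plates far apart, for the guide roller (mm): two upright white plates 8 thick at x = +-52 with 90-degree V notches 36 wide, V bottom z 16, top z 34, open between. The roller's axis rests along x at z 33. Fixed in a shallow tray (rim 25), inserts 78 apart. Origin: underside centre of its grey 150 x 58 x 4 base, 3 above the bench; x along the base.
- short_cradle: Cradle with narrow notches, plates close, for the flanged roller (mm): two upright white plates 8 thick at x = +-30 with 90-degree V notches 36 wide, V bottom z 16, top z 34, open between. The roller's axis rests along x at z 33, flanges outside. Fixed in a shallow tray (rim 25), inserts 78 apart. Origin: underside centre of its grey 150 x 58 x 4 base, 3 above the bench; x along the base.
- collar_post: Grey insert (mm) with one upright steel post in its middle, 11 diameter, tapered tip, top at z 46; the collar goes over it, flat on the base, its underside at z 4. Fixed in a shallow tray (rim 25), inserts 78 apart. Origin: underside centre of its grey 150 x 58 x 4 base, 3 above the bench; x along the base.
- film_core: Empty film core, a look-alike: hollow white plastic tube 38 mm diameter, 110 mm long, open at both ends (31 mm bore), no axle stubs. 50 g. Lies on the bench, axis 19 mm above it; rolls easily. Origin mid-length on its axis; x = long axis (either way), y and z turn as it rolls.
- sample_tube: Capped sample tube, a look-alike: white tube 28 mm diameter with a pointed bottom at -x and a ribbed grey screw cap at +x, 116 mm long. 35 g. Lies on the bench, axis 14 mm above it; rolls easily. Origin on its axis; it reaches from x = -51 to x = +65 mm; y and z turn with it as it rolls.
There are look-alikes about, which are no part of the job. What is shaped like the flanged_roller but blue or turquoise is not meant.

How it is judged:
At the end, for the whole second after the job is handed in: Each roller in its own cradle: 12 mm lengthwise, 8 mm sideways, 6 mm of seated height, 0.12 rad of the notches' line. Collar flat over the post: 10.5 mm, 5 mm in height, tilt 0.12 rad. All four at rest; film core and sample tube within 30 mm of their start (x of drive_roller in the frame of wide_cradle between -0.012 and 0.012 m and y of drive_roller in the frame of wide_cradle between -0.008 and 0.008 m and z of drive_roller in the frame of wide_cradle between 0.0349 and 0.0469 m and angle between the x axis of drive_roller and the x axis of wide_cradle, either way round below 0.12 rad and linear speed of each of drive_roller, guide_roller, flanged_roller, collar below 0.02 m/s and angular speed of each of drive_roller, guide_roller, flanged_roller below 0.3 rad/s and x of guide_roller in the frame of long_cradle between -0.012 and 0.012 m and y of guide_roller in the frame of long_cradle between -0.008 and 0.008 m and z of guide_roller in the frame of long_cradle between 0.027 and 0.039 m and angle between the x axis of guide_roller and the x axis of long_cradle, either way round below 0.12 rad and x of flanged_roller in the frame of short_cradle between -0.012 and 0.012 m and y of flanged_roller in the frame of short_cradle between -0.008 and 0.008 m and z of flanged_roller in the frame of short_cradle between 0.027 and 0.039 m and angle between the x axis of flanged_roller and the x axis of short_cradle, either way round below 0.12 rad and horizontal distance between collar and collar_post below 0.0105 m and z of collar in the frame of collar_post between -0.001 and 0.009 m and angle between collar's own z axis and vertical below 0.12 rad and distance of each of film_core, sample_tube from where it was at the start of the episode below 0.03 m); the robot touches nothing.
It fails at once if the empty film core is shifted more than 30 mm (distance of film_core from where it was at the start of the episode above 0.03 m).
It fails at once if the capped sample tube is shifted more than 30 mm (distance of sample_tube from where it was at the start of the episode above 0.03 m).
It fails at once if a roller or the collar is dropped or thrown: faster than 0.7 m/s with no finger on it (a free fall of 25 mm) ((linear speed of drive_roller above 0.7 m/s and contact force between the fingers and drive_roller below 0.05 N) or (linear speed of guide_roller above 0.7 m/s and contact force between the fingers and guide_roller below 0.05 N) or (linear speed of flanged_roller above 0.7 m/s and contact force between the fingers and flanged_roller below 0.05 N) or (linear speed of collar above 0.7 m/s and contact force between the fingers and collar below 0.05 N)).
It also fails if it takes over 102 s, if anything falls off the work surface, if the arm or the gripper's body presses on something with over 40 N, if the wrist force passes 120 N, or if a joint passes its speed limit or range.

## Working session

There is one attempt and no reset: what is moved stays moved. The work goes in short steps, Python scripts to look and compute and a tool call to move; the robot and the scene stay as the last step left them, time stands still between calls to the robot, and variables do not carry over. Pictures are saved under pics/ and viewed, at most 14 in all, crops included, and the job is handed in when it is done.

Besides the shell and the picture viewer there is one more tool, called after "Call:" as a command line: name --argument value ..., lists and objects as JSON in quotes. servo_tool: Moves the arm, as the interface text tells. Its arguments: {"type":"object","properties":{"motion":{"type":"array"}},"required":["motion"]}

```bash
ls; mkdir -p pics
python3 - <<'E'
from bench import ctrl
import cv2,numpy as np,pickle
o=ctrl.get_obs();print({k:np.round(v,3) for k,v in o.items()},ctrl.tip_reach)
d={}
for n in("top","side"):
    c=ctrl.camera(n);d[n]=c;cv2.imwrite(f"pics/{n}0.png",c["pixels"][:,:,::-1])
    print(n,c["fx"],c["fy"],c["cx"],c["cy"],c["k1"],np.round(c["R"],3).tolist(),np.round(c["t"],3), (-c["R"].T@c["t"]).round(3))
pickle.dump(d,open("c0.pkl","wb"))
E
```

```text
pics
{'time_s': np.float64(0.0), 'q': array([-1.488,  0.182,  1.608, -0.   ,  1.354, -0.206]), 'dq': array([-0.   , -0.   ,  0.   , -0.001,  0.   , -0.   ]), 'joint_efforts': array([-0.0000e+00, -4.4487e+01, -3.5134e+01, -0.0000e+00,  9.0000e-03,
        0.0000e+00]), 'eef_pos': array([ 0.164, -0.551,  0.255]), 'eef_rot': array([-0.001,  0.99 ,  0.144,  0.   ]), 'wrist_force': array([-0.192,  0.015,  0.36 ]), 'torque': array([-0.006, -0.01 , -0.009]), 'grasp_force': np.float64(0.0), 'opening': np.float64(0.999)} 0.025
top 523.7741976936906 523.7741976936906 278.8508436259504 206.17455929672767 0.06774643835211186 [[-0.005, -1.0, -0.013], [-0.991, 0.007, -0.132], [0.132, 0.012, -0.991]] [-0.021  0.483  1.444] [ 0.288 -0.042  1.495]
side 484.7419251841152 484.7419251841152 284.3882276459791 213.82023675508236 -0.16991778257680776 [[-0.688, -0.726, -0.007], [-0.361, 0.351, -0.864], [0.63, -0.591, -0.504]] [0.304 0.214 0.825] [-0.234  0.633  0.603]
```

View pics/top0.png

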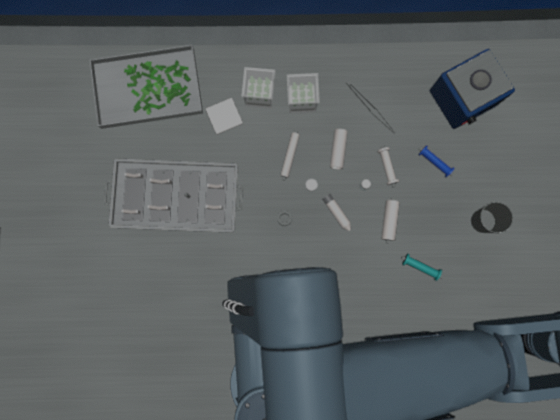

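View pics/side0.png

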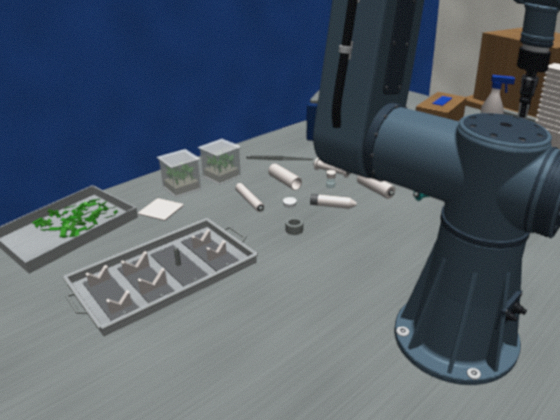

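Run:
```python
import cv2,pickle,numpy as np
d=pickle.load(open("c0.pkl","rb"))
t=d["top"]["pixels"][:,:,::-1]
a=cv2.resize(t[120:290,260:460],None,fx=4,fy=4,interpolation=cv2.INTER_CUBIC)[:600]
cv2.imwrite("pics/c1.png",cv2.convertScaleAbs(a[:600],alpha=1.3))
b=cv2.resize(t[150:240,100:250],None,fx=5,fy=5,interpolation=cv2.INTER_CUBIC)
cv2.imwrite("pics/c2.png",cv2.convertScaleAbs(b,alpha=1.3))
s=d["side"]["pixels"][:,:,::-1]
c=cv2.resize(s[145:245,220:420],None,fx=4,fy=4,interpolation=cv2.INTER_CUBIC)
cv2.imwrite("pics/c3.png",c)
```

```text
(no output)
```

View pics/c1.png

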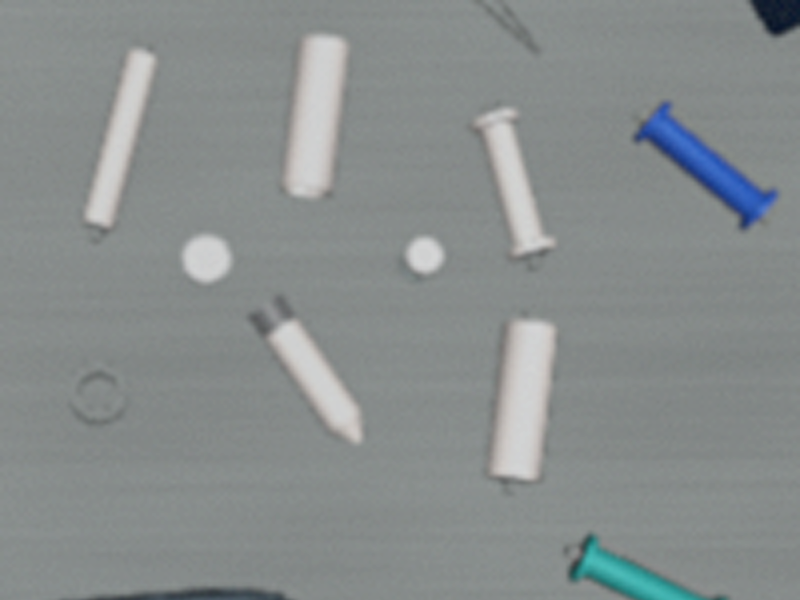

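View pics/c2.png

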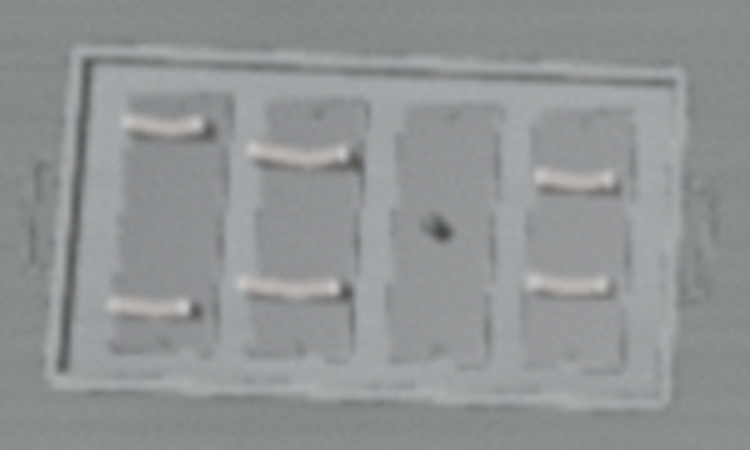

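View pics/c3.png

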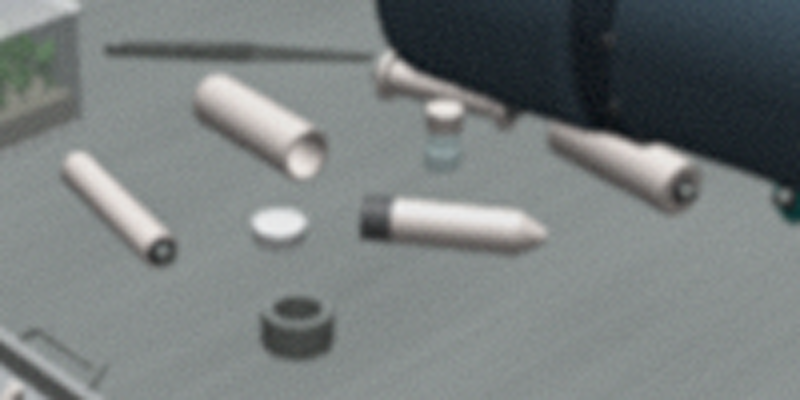

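```bash
cat > h.py <<'E'
import cv2,numpy as np
def cast(c,uv,z):
    K=np.array([[c["fx"],0,c["cx"]],[0,c["fy"],c["cy"]],[0,0,1.]])
    uv=np.asarray(uv,float).reshape(-1,1,2)
    p=cv2.undistortPoints(uv,K,np.array([c["k1"],0,0,0,0]))[:,0]
    R=np.array(c["R"]);C=-R.T@np.array(c["t"])
    d=np.c_[p,np.ones(len(p))]@R
    return (C+d*((z-C[2])/d[:,2])[:,None])[:,:2]
def blobs(c,thr=165,lo=12):
    m=(c["pixels"].min(2)>thr).astype(np.uint8)
    n,l,s,ce=cv2.connectedComponentsWithStats(m)
    out=[]
    for i in range(1,n):
        if s[i,4]>=lo: out.append((ce[i],s[i,4],np.argwhere(l==i)[:,::-1]))
    return out
def axis(c,pts,z):
    w=cast(c,pts,z);m=w.mean(0);e,v=np.linalg.eigh(np.cov((w-m).T))
    a=v[:,1]*np.sign(v[0,1]);p=(w-m)@a
    return m,np.degrees(np.arctan2(a[1],a[0])),p.max()-p.min(),m+a*(p.max()+p.min())/2
E
python3 - <<'E'
import pickle;from h import *
d=pickle.load(open("c0.pkl","rb"));c=d["top"]
print(np.percentile(c["pixels"][150:240,260:460].min(2),[5,50,90,97,99]))
for ce,a,p in blobs(c,140):
    if 110<ce[1]<280 and 100<ce[0]<460:
        z=.04 if ce[0]<250 else .015
        m,an,L,mm=axis(c,p,z);print(ce.round(1),a,m.round(4),an.round(1),(L*1000).round(0),mm.round(4))
g=c["pixels"].min(2)
print(g[184:206,180:196])
print(g[208:230,274:296])
E
```

```text
[ 98. 103. 109. 158. 160.]
[223.6 115.3] 757 [0.7451 0.1322] -50.5 96.0 [0.7454 0.1319]
[338.6 148.3] 335 [ 0.6521 -0.1975] -8.9 118.0 [ 0.6515 -0.1975]
[289.7 153.8] 229 [ 0.637  -0.0563] -15.6 128.0 [ 0.6373 -0.0564]
[388.3 165.4] 190 [ 0.6002 -0.3382] 13.1 102.0 [ 0.6028 -0.3376]
[311.1 184.2] 97 [ 0.5476 -0.1169] 62.4 32.0 [ 0.5476 -0.117 ]
[365.6 183.3] 51 [ 0.5488 -0.2724] -3.6 21.0 [ 0.5484 -0.2724]
[339.1 214.3] 197 [ 0.4604 -0.195 ] 33.4 94.0 [ 0.4579 -0.1966]
[390.9 219.6] 346 [ 0.4445 -0.3403] -9.7 109.0 [ 0.4448 -0.3404]
[[110 109 112 111 112 112 111 113 112 112 114 114 112 113 114 113]
 [112 111 111 112 112 111 112 112 114 112 114 112 114 113 112 113]
 [112 111 113 112 112 113 112 112 113 112 114 112 113 114 114 114]
 [113 110 112 111 112 113 112 113 113 114 113 113 113 115 114 112]
 [115 112 112 112 113 112 112 112 111 113 113 115 112 114 114 113]
 [114 111 112 113 113 113 113 112 113 112 113 113 113 114 115 113]
 [114 113 113 113 112 113 113 113 113 114 114 114 112 113 114 113]
 [115 113 111 112 114 112 112 113 113 114 113 113 114 113 113 115]
 [112 113 113 112 112 109
[... 2260 characters left out ...]
4 103  98  98 102  97  92  95
  100 100 101  99]
 [102 101 102 100  92  86  91  99 104 105 105 104 104 101  97  89  89  97
  101  99 101 100]
 [100 103 102 101  99  89  87  88  96  93  99  97  95  92  91  88  93  98
  102 102 101 100]
 [103 101 102 102 101  99  93  86  82  83  87  87  84  88  94  99 100 101
  100 102 103 102]
 [102 101 101 101 102 103 101  98  92  93  92  92  97  98 101 104 103 102
  101 102 102 100]
 [103 102 101 102 101 102 103 101 100 100  99  99 100 101 102 101 100 101
  101 101 101 101]
 [102 104 102  99 101 100 101 100 100 100 101 101 100 102 100 100  99 100
  100 100 101 100]
 [101 103 100 100 101 101 100 100 101  99 102 103 101 100 100 101 100 100
  100 101 100 102]]
```

Run:
```python
import pickle;from h import *
d=pickle.load(open("c0.pkl","rb"));c=d["top"];s=d["side"]
def hmap(c):
    h,w=c["depth"].shape;vv,uu=np.mgrid[:h,:w]
    uv=np.c_[uu.ravel(),vv.ravel()].astype(float)
    K=np.array([[c["fx"],0,c["cx"]],[0,c["fy"],c["cy"]],[0,0,1.]])
    p=cv2.undistortPoints(uv[:,None],K,np.array([c["k1"],0,0,0,0]))[:,0]
    X=np.c_[p,np.ones(len(p))]*c["depth"].ravel()[:,None]
    return ((X-np.array(c["t"]))@np.array(c["R"])).reshape(h,w,3)
H=hmap(c);print((H[210:228:2,274:296,2]*1000).round(0))
m=np.zeros(H.shape[:2],bool);m[210:228,274:296]=H[210:228,274:296,2]>.012
print("collar top",H[m][:,:2].mean(0),H[m].min(0),H[m].max(0))
print("top rim ray",cast(c,[[284.3,218.4]],.022),"side",cast(s,[[294.1,226.3]],.012))
# side depth
Hs=hmap(s);q=Hs[215:240,280:310].reshape(-1,3);q=q[q[:,2]>.018];print("side collar",len(q),q.mean(0),q.min(0),q.max(0))
# plates
g=c["pixels"].astype(int);wm=(g.min(2)>118+6)&(g[:,:,0]-g[:,:,2]>-3)
wm[:, :105]=0;wm[:,235:]=0;wm[:165]=0;wm[225:]=0
n,l,st,ce=cv2.connectedComponentsWithStats(wm.astype(np.uint8))
for i in range(1,n):
    if st[i,4]>15:
        p=np.argwhere(l==i)[:,::-1];z=.037 if ce[i][0]>200 or ce[i][0]<145 else .041
        w=np.array([p[p[:,0]==u].mean(0) for u in np.unique(p[:,0])])
        ww=cast(c,[[w[0,0]-.5,w[0,1]],[w[-1,0]+.5,w[-1,1]]],z)
        print(ce[i].round(1),st[i],"centroid",cast(c,[ce[i]],z-.008).round(4),"ends",ww.round(4).tolist())
print("post tip",cast(c,[[184.5,194]],.049),"base",cast(c,[[188,196]],.007))
q=Hs.reshape(-1,3);
q=q[(q[:,2]>.041)&(q[:,2]<.06)&(abs(q[:,0]-.53)<.15)&(q[:,1]>.1)&(q[:,1]<.5)];print(len(q),q.mean(0),q.std(0))
```

```text
[[-5.  2. -0.  2.  1.  5.  2.  2. -4.  2. -2. -0. -3.  6. -2.  3.  2. -0.
  -4.  8.  4.  5.]
 [-1. -0. -1. -3.  2. -0. 25. 20. 24. 29. 25. 23. 21. 26. 27.  1. -7. -1.
   2. -1.  1. -5.]
 [ 2.  3.  8.  7. 19. 17. 26. 20. 10. -4. -1.  0.  8. 29. 28. 26. 18.  4.
   0. -3.  1. -1.]
 [-0.  4.  5. 20. 32. 25.  3.  1.  1. -2.  2.  1. -2. -1. 11. 27. 26.  0.
   3.  0.  1.  1.]
 [-1.  4. -3. 26. 26. 15.  3.  3.  2.  7. -3. -3. -0.  2.  0. 26. 26. 24.
   3.  3.  0.  2.]
 [-2. -4. -4. 22. 24. 23. -4. -2.  2. -0.  2. -5.  5.  4. -1. 26. 21. -1.
   3. -9.  4.  5.]
 [-1.  1.  2.  1. 22. 21. 26. 25. -6. -4.  2.  2.  3. 21. 23. 26. 19. -3.
   4. -1. -3. -8.]
 [ 1. -5. -2. -1. -2.  9. 26. 23. 20. 26. 27. 23. 20. 22. 17.  2.  3.  1.
  -0. -3.  5. -2.]
 [-2. -0.  2.  4. -4. -2.  3.  1.  2.  0. -2. -4. -1.  3. -1. -1. -5. -1.
   1.  5.  1. -1.]]
collar top [ 0.44830595 -0.0383679 ] [ 0.2875467  -0.05852288  0.0150449 ] [ 0.47018242 -0.01885408  1.49463448]
top rim ray [[ 0.44884481 -0.03954296]] side [[ 0.44760105 -0.03673392]]
side collar 129 [ 0.43180191 -0.02126047  0.03610807] [-0.23365167 -0.05882009  0.018171  ] [0.46753087 0.63335468 0.60275558]
[131.4 174.2] [124 172  16   5  39] centroid [[0.5775 0.3939]] ends [[0.5795, 0.4139], [0.5764, 0.3689]]
[158.5 180.2] [149 178  20   5  48] centroid [[0.5591 0.3159]] ends [[0.5583, 0.3421], [0.5579, 0.286]]
[213.7 185. ] [205 183  18   4  47] centroid [[0.5447 0.1604]] ends [[0.5408, 0.1851], [0.5433, 0.1343]]
[157.  206.7] [147 204  21   5  55] centroid [[0.4833 0.3185]] ends [[0.4844, 0.3457], [0.4826, 0.2871]]
[212.6 206. ] [205 204  17   4  46] centroid [[0.4848 0.1628]] ends [[0.4824, 0.1844], [0.4835, 0.1366]]
[129.3 210.7] [121 209  17   4  43] centroid [[0.4729 0.3966]] ends [[0.4742, 0.4188], [0.4724, 0.3715]]
post tip [[0.51641171 0.23876054]] base [[0.51717565 0.23678365]]
30 [0.51247481 0.25395582 0.04458097] [0.01574715 0.03563358 0.00257635]
```

```bash
cat >> h.py <<'E'
def rel(x,y,z,yaw):
    from bench import ctrl
    o=ctrl.get_obs();w,a,b,c=o["eef_rot"]
    from scipy.spatial.transform import Rotation as Ro
    R=Ro.from_quat([a,b,c,w]).as_matrix()
    d=R.T@(np.array([x,y,z])-o["eef_pos"])*100
    psi=np.degrees(np.arctan2(R[1,0],R[0,0]))
    t=(psi-yaw+90)%180-90
    print("rel cm",d.round(2),"twist",round(t,1),"psi",round(psi,1),"z",o["eef_pos"].round(4),"tilt",R[2].round(3),"t",o["time_s"],"F",o["wrist_force"].round(1),"op",o["opening"],"gf",o["grasp_force"],"q6",o["q"][5].round(2))
E
python3 -c "from h import *;rel(.4446,-.3404,.10,-9.7);rel(.4446,-.3404,.03,-9.7)"
```

```text
rel cm [ 32.91 -12.14  15.58] twist 26.2 psi 16.5 z [ 0.1637 -0.5507  0.2555] tilt [ 0.    -0.001 -1.   ] t 0.1 F [ 0.1 -0.5  0.2] op 1.0020803172014938 gf 0.0 q6 -0.21
rel cm [ 32.91 -12.13  22.58] twist 26.2 psi 16.5 z [ 0.1637 -0.5507  0.2555] tilt [ 0.    -0.001 -1.   ] t 0.1 F [ 0.1 -0.5  0.2] op 1.0020803172014938 gf 0.0 q6 -0.21
```

Call:
servo_tool --motion '[[[4, -1.5, 2, 5, -0.4], [8, -3, 4, 10, -0.4], [12, -4.5, 6, 15, -0.4], [16, -6, 8, 20, -0.4], [20, -7.5, 10, 26.2, -0.4]]]'

```text
time_s: 0.6
eef_pos: [0.3351, -0.4209, 0.1553]
eef_rot: [-0.0, 0.996, -0.086, -0.0]
wrist_force: [1.0, -0.5, -0.2]
opening: 0.701
grasp_force: 0.0
```

```bash
python3 -c "from h import *;rel(.4446,-.3404,.10,-9.7)"
```

```text
rel cm [ 9.4  -9.81  5.53] twist -0.2 psi -9.9 z [ 0.3351 -0.4209  0.1553] tilt [-0. -0. -1.] t 0.6 F [ 1.  -0.5 -0.2] op 0.7013697356898697 gf 0.0 q6 0.62
```

Call:
servo_tool --motion '[[[4.5, -4.5, 2, 0, -0.4], [9.4, -9.8, 5, 0, -0.4], [9.4, -9.8, 8, 0, -0.4], [9.4, -9.8, 11, 0, -0.4], [9.4, -9.8, 12.5, 0, -0.4]]]'

```text
time_s: 1.1
eef_pos: [0.4423, -0.3378, 0.0273]
eef_rot: [-0.002, 0.997, -0.083, -0.002]
wrist_force: [-0.6, 1.0, -0.4]
opening: 0.701
grasp_force: 0.0
```

Call:
servo_tool --motion '[[[0, 0, 0, 0, 0.3], [0, 0, 0, 0, 0.6], [0, 0, 0, 0, 1], [0, 0, 0, 0, 1], [0, 0, 0, 0, 1]]]'

```text
time_s: 1.6
eef_pos: [0.4433, -0.3425, 0.0325]
eef_rot: [0.001, 0.996, -0.085, 0.001]
wrist_force: [-0.1, -0.4, -2.1]
opening: 0.424
grasp_force: 60.0
```

```bash
python3 -c "from h import *;rel(.5215,.3174,.15,-2.3)"
```

```text
rel cm [ -3.4  -66.34 -11.84] twist -7.4 psi -9.7 z [ 0.4433 -0.3425  0.0325] tilt [ 0.001  0.001 -1.   ] t 1.6 F [-0.1 -0.4 -2.1] op 0.4242747096811616 gf 60.00306844711304 q6 0.87
```

Call:
servo_tool --motion '[[[0, 0, -2, 0, 1], [0, 0, -5, 0, 1], [0, -2, -8, 0, 1], [0, -5, -10, 0, 1], [0, -9, -12, -2, 1]]]'

```text
time_s: 2.1
eef_pos: [0.4585, -0.2535, 0.1533]
eef_rot: [0.001, 0.998, -0.068, 0.001]
wrist_force: [0.9, 0.4, -2.5]
opening: 0.425
grasp_force: 60.4
```

Call:
servo_tool --motion '[[[0, -4, 0, 0, 1], [0, -8, 0, 0, 1], [0, -12, 0, 0, 1], [0, -16, 0, 0, 1], [0, -20, 0, 0, 1]]]'

```text
time_s: 2.6
eef_pos: [0.485, -0.0532, 0.152]
eef_rot: [0.0, 0.998, -0.067, 0.001]
wrist_force: [0.2, -0.5, -2.3]
opening: 0.428
grasp_force: 60.4
```

Call:
servo_tool --motion '[[[0, -4, 0, -1, 1], [0, -8, 0, -2, 1], [0, -12, 0, -3, 1], [-1, -16, 0, -4, 1], [-2, -20, 0, -5, 1]]]'

```text
time_s: 3.1
eef_pos: [0.4918, 0.1478, 0.152]
eef_rot: [-0.0, 1.0, -0.023, 0.001]
wrist_force: [-0.1, -0.0, -2.7]
opening: 0.427
grasp_force: 60.4
```

```bash
python3 -c "from h import *;rel(.5215,.3174,.15,-2.3)"
```

```text
rel cm [  2.19 -17.08   0.2 ] twist -0.3 psi -2.6 z [0.4918 0.1478 0.152 ] tilt [ 0.001 -0.    -1.   ] t 3.1 F [-0.1 -0.  -2.7] op 0.42732482058464744 gf 60.39775729179382 q6 1.68
```

Call:
servo_tool --motion '[[[0.5, -4, 0, 0, 1], [1, -8, 0, 0, 1], [1.7, -12, 0.2, 0, 1], [2.2, -15, 1, 0, 1], [2.2, -17.1, 3.2, 0, 1]]]'

```text
time_s: 3.6
eef_pos: [0.524, 0.319, 0.122]
eef_rot: [-0.001, 1.0, -0.023, 0.003]
wrist_force: [0.8, -1.1, -2.2]
opening: 0.428
grasp_force: 60.5
```

Run:
```python
from h import *
from bench import ctrl
a=[]
for n in("top","side"):
    c=ctrl.camera(n);p=c["pixels"][:,:,::-1]
    p=p[150:250,80:240] if n=="top" else p[190:340,50:270]
    a.append(cv2.resize(p,(800,300) if 0 else None,fx=2.6,fy=2.6,interpolation=cv2.INTER_CUBIC))
w=max(i.shape[1] for i in a);im=np.vstack([cv2.copyMakeBorder(i,0,0,0,w-i.shape[1],0) for i in a])
f=min(800/im.shape[1],600/im.shape[0],1);cv2.imwrite("pics/p1.png",cv2.resize(im,None,fx=f,fy=f))
rel(.5215,.3174,.055,-2.3)
```

```text
rel cm [0.21 0.03 6.17] twist -0.2 psi -2.5 z [0.5197 0.3179 0.1167] tilt [-0.004  0.001 -1.   ] t 3.7 F [-1.4 -1.1 -2.6] op 0.42249223630943894 gf 60.59817552566528 q6 1.97
```

View pics/p1.png

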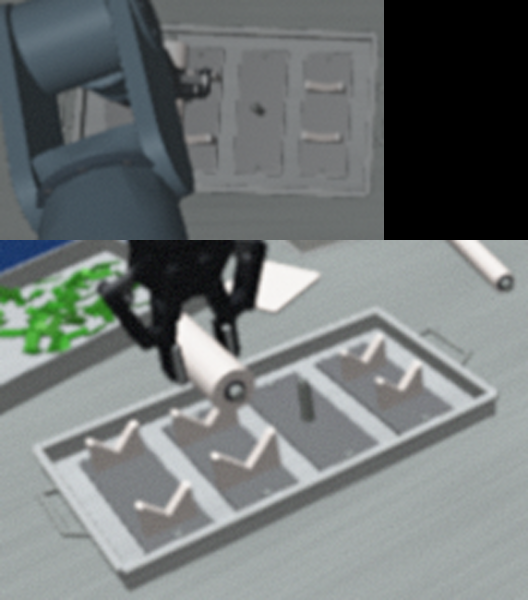

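The picture shows the drive roller held level over the wide cradle (second insert from the left). Lowering it.

Call:
servo_tool --motion '[[[0, 0, 2, 0, 1], [0.1, 0, 4, 0, 1], [0.2, 0, 5, 0, 1], [0.2, 0, 5.5, 0, 1], [0.2, 0, 5.7, 0, 1]]]'

```text
time_s: 4.2
eef_pos: [0.5239, 0.3156, 0.0625]
eef_rot: [0.0, 1.0, -0.023, 0.0]
wrist_force: [-0.0, -0.5, -1.5]
opening: 0.427
grasp_force: 60.7
```

Call:
servo_tool --motion '[[[0, 0, 0, 0, 1], [0, 0, 0.1, 0, 1], [0, 0, 0.2, 0, 1]]]'

```text
time_s: 4.5
eef_pos: [0.5242, 0.3162, 0.0611]
eef_rot: [-0.0, 1.0, -0.023, 0.001]
wrist_force: [-0.4, -0.7, -2.3]
opening: 0.423
grasp_force: 60.7
```

```bash
python3 -c "from h import *;rel(.5215,.3174,.0555,-2.3)"
```

```text
rel cm [-0.28 -0.1   0.56] twist -0.4 psi -2.7 z [0.5242 0.3162 0.0611] tilt [ 0.001 -0.001 -1.   ] t 4.5 F [-0.4 -0.7 -2.3] op 0.4228914913078848 gf 60.733240842819214 q6 1.97
```

Call:
servo_tool --motion '[[[-0.2, -0.1, 0.1, 0, 1], [-0.2, -0.1, 0.2, 0, 1], [-0.2, -0.1, 0.3, 0, 1], [-0.2, -0.1, 0.3, 0, 1]]]'

```text
time_s: 4.9
eef_pos: [0.5227, 0.3168, 0.0597]
eef_rot: [0.0, 1.0, -0.023, 0.001]
wrist_force: [-4.0, -6.0, 13.7]
opening: 0.427
grasp_force: 62.7
```

Call:
servo_tool --motion '[[[0, 0, 0.1, 0, 1], [0, 0, 0.2, 0, 1], [0, 0, 0.2, 0, 1]]]'

```text
time_s: 5.2
eef_pos: [0.5229, 0.3165, 0.0592]
eef_rot: [0.001, 1.0, -0.023, 0.001]
wrist_force: [-8.4, -10.2, 23.7]
opening: 0.422
grasp_force: 63.8
```

Call:
servo_tool --motion '[[[0, 0, -0.1, 0, 1], [0, 0, -0.1, 0, 0], [0, 0, -0.1, 0, -0.2], [0, 0, -0.1, 0, -0.3], [0, 0, -0.1, 0, -0.3]]]'

```text
time_s: 5.7
eef_pos: [0.5214, 0.3173, 0.056]
eef_rot: [-0.0, 1.0, -0.023, -0.0]
wrist_force: [-0.1, -0.4, 0.3]
opening: 0.652
grasp_force: 0.0
```

Call:
servo_tool --motion '[[[0, 0, -2, 0, -0.3], [0, 0, -5, 0, -0.3], [0, 0, -9, 0, -0.3], [0, 4, -9, 0, -0.3], [0, 9, -9, 0, -0.4]]]'

```text
time_s: 6.2
eef_pos: [0.5184, 0.2282, 0.148]
eef_rot: [-0.001, 1.0, -0.021, 0.002]
wrist_force: [-0.8, -1.0, -0.2]
opening: 0.702
grasp_force: 0.0
```

Call:
servo_tool --motion '[[[2, 4.5, 0, 3, -0.4], [3, 9, 0, 6, -0.4], [4, 13, 0, 9, -0.4], [6, 17, 0, 12, -0.4], [9, 21, 0, 13, -0.4]]]'

```text
time_s: 6.7
eef_pos: [0.5972, 0.0121, 0.146]
eef_rot: [-0.0, 0.991, -0.137, -0.001]
wrist_force: [1.2, 0.0, 0.2]
opening: 0.698
grasp_force: 0.0
```

Run:
```python
from h import *;from bench import ctrl;import pickle
d={n:ctrl.camera(n) for n in("top","side")};c=d["top"];pickle.dump(d,open("c1.pkl","wb"))
a=[c["pixels"][140:250,90:300],d["side"]["pixels"][200:340,50:270]]
cv2.imwrite("pics/p2.png",np.vstack([cv2.resize(i,(600,290),interpolation=cv2.INTER_CUBIC) for i in a])[:,:,::-1])
for ce,n,p in blobs(c,140):
    if 110<ce[1]<280 and 100<ce[0]<460:
        z=.044 if ce[0]<250 else .012
        m,an,L,mm=axis(c,p,z);print(ce.round(1),n,m.round(4),an.round(1),(L*1000).round(0),mm.round(4))
rel(.637,-.0563,.1,-15.5);rel(.637,-.0563,.028,-15.5)
```

```text
[218.4 114.2] 468 [0.7471 0.1468] -12.7 106.0 [0.7482 0.1466]
[338.7 148.3] 362 [ 0.6527 -0.1981] -8.8 118.0 [ 0.6522 -0.198 ]
[290.2 153. ] 201 [ 0.6401 -0.0579] -14.9 129.0 [ 0.6374 -0.0572]
[388.2 165.3] 209 [ 0.6013 -0.3385] 13.3 103.0 [ 0.6031 -0.3381]
[156.8 191.5] 372 [0.525  0.3172] -3.7 111.0 [0.5252 0.3172]
[311.2 184.1] 99 [ 0.5484 -0.1172] -89.2 29.0 [ 0.5484 -0.1168]
[365.9 183.4] 56 [ 0.5491 -0.2736] -74.1 23.0 [ 0.5491 -0.2738]
[339.  214.1] 216 [ 0.4612 -0.195 ] 33.5 96.0 [ 0.4589 -0.1965]
rel cm [5.24 5.18 4.7 ] twist -0.5 psi -16.0 z [0.6008 0.008  0.1468] tilt [ 0.004  0.001 -1.   ] t 6.8 F [-1.2 -0.2  0.2] op 0.7005073161854649 gf 0.0 q6 1.67
rel cm [ 5.21  5.17 11.9 ] twist -0.5 psi -16.0 z [0.6008 0.008  0.1468] tilt [ 0.004  0.001 -1.   ] t 6.8 F [-1.2 -0.2  0.2] op 0.7005073161854649 gf 0.0 q6 1.67
```

View pics/p2.png

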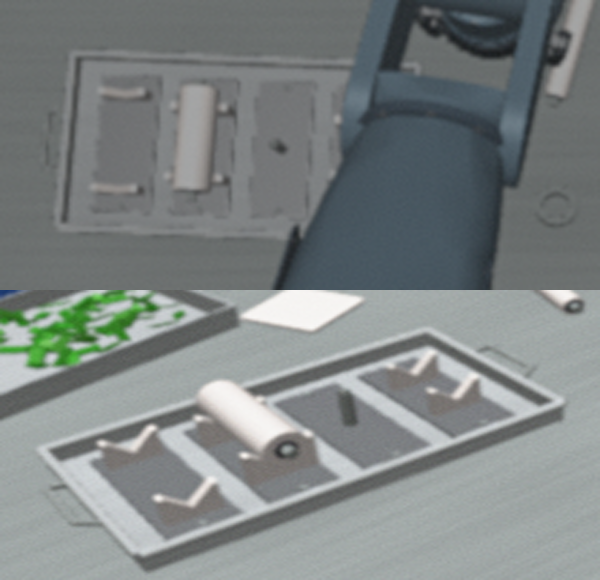

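Drive roller sits in the wide cradle (top-crop 195,135). Next, the guide roller.

Call:
servo_tool --motion '[[[2, 2, 2, -0.5, -0.4], [5, 5, 4, -0.5, -0.4], [5.2, 5.2, 8, -0.5, -0.4], [5.2, 5.2, 11, -0.5, -0.4], [5.2, 5.2, 11.8, -0.5, -0.4]]]'

```text
time_s: 7.3
eef_pos: [0.6304, -0.0497, 0.0237]
eef_rot: [-0.001, 0.991, -0.132, -0.004]
wrist_force: [-0.6, 0.6, 0.8]
opening: 0.699
grasp_force: 0.0
```

Call:
servo_tool --motion '[[[0, 0, 0, 0, -0.2], [0, 0, 0, 0, 0.3], [0, 0, 0, 0, 1], [0, 0, 0, 0, 1], [0, 0, 0, 0, 1]]]'

```text
time_s: 7.8
eef_pos: [0.6355, -0.0508, 0.0308]
eef_rot: [0.0, 0.991, -0.132, 0.002]
wrist_force: [-1.0, 1.1, 6.9]
opening: 0.25
grasp_force: 59.2
```

Call:
servo_tool --motion '[[[0, 0, 0, 0, 1]]]'

```text
time_s: 7.9
eef_pos: [0.6355, -0.0508, 0.0308]
eef_rot: [0.0, 0.991, -0.132, 0.002]
wrist_force: [-0.0, 1.1, 6.6]
opening: 0.255
grasp_force: 59.2
```

```bash
python3 -c "from h import *;rel(.5252,.3953,.15,-2.3)"
```

```text
rel cm [-22.24 -40.19 -11.99] twist -12.8 psi -15.1 z [ 0.6355 -0.0508  0.0308] tilt [ 0.004 -0.    -1.   ] t 7.9 F [-0.   1.1  6.6] op 0.25471861433549 gf 59.22685503959656 q6 1.57
```

Call:
servo_tool --motion '[[[0, 0, -2, 0, 1], [0, 0, -5, 0, 1], [-1.5, -2, -8, 0, 1], [-4, -5, -10, 0, 1], [-6, -9, -12, -3, 1]]]'

```text
time_s: 8.4
eef_pos: [0.5989, 0.0517, 0.1502]
eef_rot: [0.0, 0.994, -0.107, 0.001]
wrist_force: [-0.5, 1.2, -1.4]
opening: 0.253
grasp_force: 58.9
```

Call:
servo_tool --motion '[[[-2, -4, 0, -2, 1], [-4, -8, 0, -4, 1], [-6, -12, 0, -6, 1], [-8, -16, 0, -8, 1], [-10, -20, 0, -9.8, 1]]]'

```text
time_s: 8.9
eef_pos: [0.5431, 0.2701, 0.1493]
eef_rot: [-0.0, 1.0, -0.02, 0.001]
wrist_force: [0.5, -0.0, -1.8]
opening: 0.254
grasp_force: 58.9
```

```bash
python3 -c "from h import *;rel(.5252,.3953,.11,-2.3)"
```

```text
rel cm [ -2.29 -12.44   3.93] twist 0.0 psi -2.3 z [0.5431 0.2701 0.1493] tilt [ 0.001 -0.    -1.   ] t 8.9 F [ 0.5 -0.  -1.8] op 0.2540825604180498 gf 58.91405403614044 q6 1.88
```

Call:
servo_tool --motion '[[[-0.8, -4, 0, 0, 1], [-1.6, -8, 0, 0, 1], [-2.2, -11, 0, 0, 1], [-2.3, -12.4, 1, 0, 1], [-2.3, -12.4, 3, 0, 1]]]'

```text
time_s: 9.4
eef_pos: [0.5267, 0.3957, 0.12]
eef_rot: [-0.001, 1.0, -0.019, 0.002]
wrist_force: [0.2, 0.2, -1.2]
opening: 0.256
grasp_force: 58.9
```

Call:
servo_tool --motion '[[[0, 0, 0, 0, 1], [0, 0, 0, 0, 1]]]'

```text
time_s: 9.6
eef_pos: [0.5256, 0.3921, 0.1176]
eef_rot: [0.001, 1.0, -0.021, -0.001]
wrist_force: [-0.1, -0.7, -1.2]
opening: 0.254
grasp_force: 58.9
```

Run:
```python
from h import *;from bench import ctrl
a=[ctrl.camera("top")["pixels"][140:250,70:280],ctrl.camera("side")["pixels"][200:340,50:270]]
cv2.imwrite("pics/p3.png",np.vstack([cv2.resize(i,(600,290),interpolation=cv2.INTER_CUBIC) for i in a])[:,:,::-1])
rel(.5252,.3953,.055,-2.3)
```

```text
rel cm [-0.17 -0.27  6.41] twist -0.1 psi -2.4 z [0.5267 0.3925 0.1191] tilt [ 0.001 -0.    -1.   ] t 9.7 F [-0.6 -0.1 -1.4] op 0.254895699789453 gf 58.92843782901764 q6 2.07
```

View pics/p3.png

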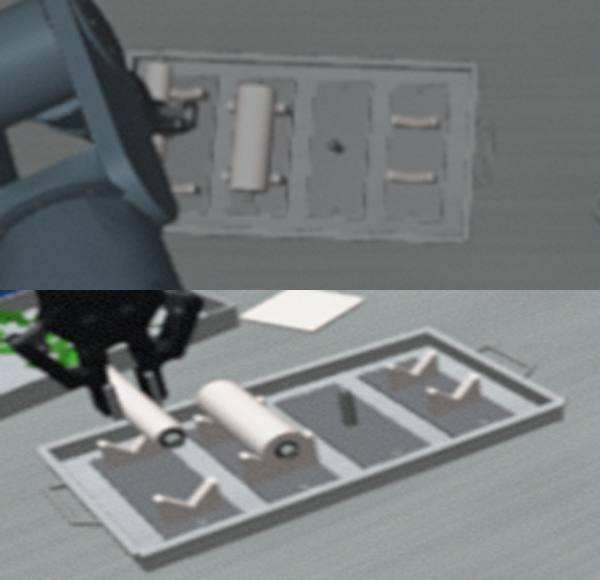

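The guide roller is held over the long cradle (side crop 145,405). Lowering.

Call:
servo_tool --motion '[[[-0.1, -0.2, 2, 0, 1], [-0.1, -0.2, 4, 0, 1], [-0.1, -0.2, 5, 0, 1], [-0.1, -0.2, 5.4, 0, 1], [-0.1, -0.2, 5.4, 0, 1]]]'

```text
time_s: 10.2
eef_pos: [0.5252, 0.3949, 0.0644]
eef_rot: [0.0, 1.0, -0.021, -0.0]
wrist_force: [0.6, -0.3, -2.3]
opening: 0.253
grasp_force: 58.9
```

Call:
servo_tool --motion '[[[0, 0, 0.1, 0, 1], [0, 0, 0.2, 0, 1], [0, 0, 0.3, 0, 1], [0, 0, 0.3, 0, 1]]]'

```text
time_s: 10.6
eef_pos: [0.525, 0.3953, 0.0615]
eef_rot: [-0.0, 1.0, -0.021, 0.0]
wrist_force: [0.8, 0.8, -0.9]
opening: 0.256
grasp_force: 58.9
```

Run:
```python
from h import *;from bench import ctrl
cv2.imwrite("pics/p4.png",cv2.resize(ctrl.camera("side")["pixels"][200:340,40:240],(800,560),interpolation=cv2.INTER_CUBIC)[:,:,::-1])
rel(.5252,.3953,.055,-2.3)
```

```text
rel cm [ 0.02 -0.    0.65] twist -0.0 psi -2.3 z [0.525  0.3953 0.0615] tilt [ 0. -0. -1.] t 10.65 F [ 0.7 -0.5 -0.5] op 0.2553716822105828 gf 58.92742931842804 q6 2.08
```

View pics/p4.png

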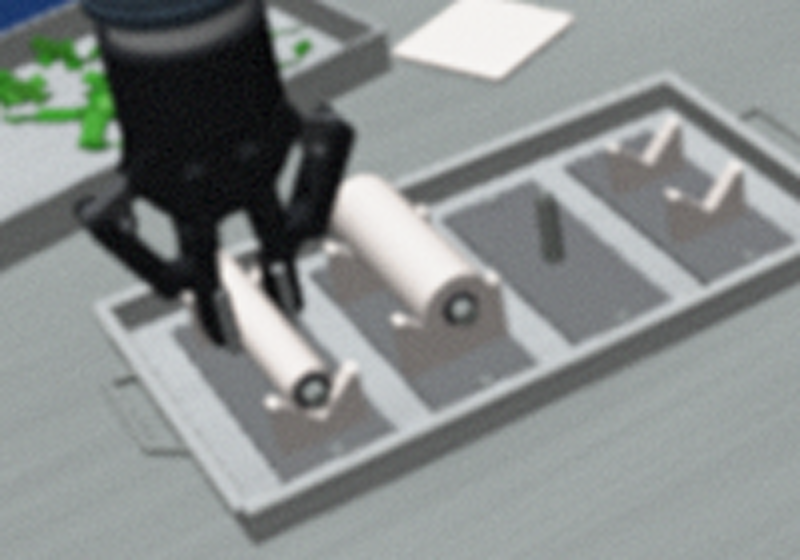

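The guide roller's near end (312,390) is just above its notch, and it is still aligned. I'll creep down.

Call:
servo_tool --motion '[[[0, 0, 0.1, 0, 1], [0, 0, 0.2, 0, 1], [0, 0, 0.3, 0, 1], [0, 0, 0.4, 0, 1]]]'

```text
time_s: 11.05
eef_pos: [0.5252, 0.3949, 0.0585]
eef_rot: [0.0, 1.0, -0.02, 0.0]
wrist_force: [-4.0, -5.4, 12.1]
opening: 0.253
grasp_force: 60.2
```

Call:
servo_tool --motion '[[[0, 0, 0.1, 0, 1], [0, 0, 0.2, 0, 1]]]'

```text
time_s: 11.25
eef_pos: [0.5254, 0.3946, 0.058]
eef_rot: [0.001, 1.0, -0.02, 0.0]
wrist_force: [-9.8, -8.9, 22.9]
opening: 0.256
grasp_force: 61.4
```

Call:
servo_tool --motion '[[[0, 0, 0, 0, 0.6], [0, 0, 0, 0, 0.3], [0, 0, 0, 0, 0.1], [0, 0, 0, 0, 0], [0, 0, 0, 0, 0]]]'

```text
time_s: 11.75
eef_pos: [0.5248, 0.3952, 0.0549]
eef_rot: [0.0, 1.0, -0.021, -0.0]
wrist_force: [-0.5, -0.4, -0.3]
opening: 0.503
grasp_force: 0.0
```

Call:
servo_tool --motion '[[[0, 0, -2, 0, 0], [0, 0, -5, 0, 0], [0, 0, -9, 0, 0], [0, 4, -9, 0, 0], [0, 9, -9, 0, -0.4]]]'

```text
time_s: 12.25
eef_pos: [0.5221, 0.3063, 0.1472]
eef_rot: [-0.001, 1.0, -0.019, 0.002]
wrist_force: [1.3, -0.7, -0.3]
opening: 0.656
grasp_force: 0.0
```

Call:
servo_tool --motion '[[[0, 4, 0, 0, -0.5], [0, 8, 0, 0, -0.5], [0, 12, 0, 0, -0.5], [-2, 16, 0, 0, -0.5], [-4, 20, 0, 0, -0.5]]]'

```text
time_s: 12.75
eef_pos: [0.4726, 0.1056, 0.1452]
eef_rot: [0.0, 1.0, -0.021, 0.0]
wrist_force: [1.3, -0.1, 0.6]
opening: 0.747
grasp_force: 0.0
```

Run:
```python
from h import *;from bench import ctrl;import pickle
d={n:ctrl.camera(n) for n in("top","side")};c=d["top"];pickle.dump(d,open("c1.pkl","wb"))
a=[c["pixels"][140:250,90:300],d["side"]["pixels"][200:340,50:270]]
cv2.imwrite("pics/p5.png",np.vstack([cv2.resize(i,(600,290),interpolation=cv2.INTER_CUBIC) for i in a])[:,:,::-1])
for ce,n,p in blobs(c,140):
    if 110<ce[1]<280 and 100<ce[0]<460:
        z=.04 if ce[0]<250 else .012
        m,an,L,mm=axis(c,p,z);print(ce.round(1),n,m.round(4),an.round(1),(L*1000).round(0),mm.round(4))
rel(.4483,-.038,.1,-2.3);rel(.4483,-.038,.028,-2.3)
```

```text
[223.6 115.3] 764 [0.7452 0.1324] 48.9 103.0 [0.7457 0.1329]
[338.7 148.2] 342 [ 0.653  -0.1979] -8.9 118.0 [ 0.6522 -0.1978]
[388.3 165.5] 195 [ 0.6005 -0.3387] 13.7 101.0 [ 0.6031 -0.3381]
[130.  190.9] 246 [0.5279 0.3931] -3.5 126.0 [0.5277 0.3931]
[156.8 191.2] 346 [0.5265 0.3183] -3.4 109.0 [0.5269 0.3183]
[311.  184.1] 96 [ 0.5483 -0.1169] 65.6 31.0 [ 0.5484 -0.1166]
[365.7 183.3] 52 [ 0.5493 -0.2731] 65.0 23.0 [ 0.5491 -0.2734]
[339.1 214.3] 200 [ 0.4606 -0.1954] 33.2 94.0 [ 0.4582 -0.1969]
rel cm [-1.56 14.26  4.46] twist -0.3 psi -2.6 z [0.4704 0.1039 0.1444] tilt [-0.003  0.001 -1.   ] t 12.85 F [0.1 0.9 0.2] op 0.7531509967961969 gf 0.0 q6 1.59
rel cm [-1.54 14.26 11.66] twist -0.3 psi -2.6 z [0.4704 0.1039 0.1444] tilt [-0.003  0.001 -1.   ] t 12.85 F [0.1 0.9 0.2] op 0.7531509967961969 gf 0.0 q6 1.59
```

View pics/p5.png

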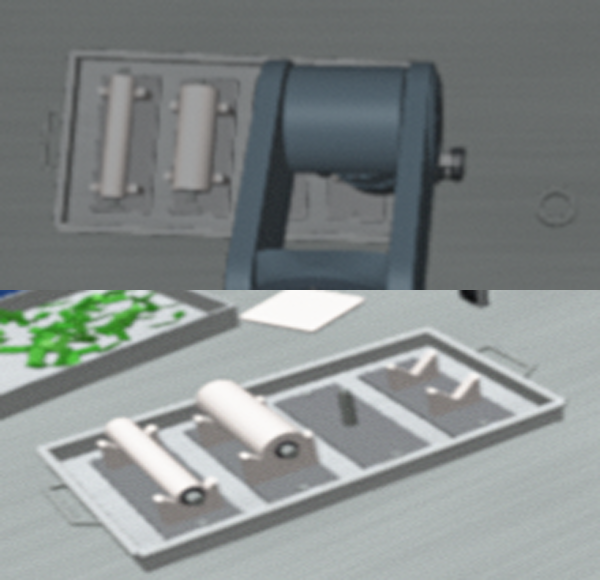

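Both rollers are seated (top crop 117,135 and 195,135). Next, the collar.

Call:
servo_tool --motion '[[[-0.5, 5, 1, 0, -0.5], [-1, 10, 2.5, 0, -0.5], [-1.5, 14.2, 4, 0, -0.5], [-1.5, 14.2, 6, 0, -0.5], [-1.5, 14.2, 7, 0, -0.5]]]'

```text
time_s: 13.35
eef_pos: [0.4518, -0.035, 0.0741]
eef_rot: [-0.0, 1.0, -0.022, -0.001]
wrist_force: [-0.4, -0.2, 0.6]
opening: 0.749
grasp_force: 0.0
```

Call:
servo_tool --motion '[[[0, 0, 0, 0, -0.5], [0, 0, 0, 0, -0.5]]]'

```text
time_s: 13.55
eef_pos: [0.4526, -0.0332, 0.0755]
eef_rot: [-0.0, 1.0, -0.02, -0.0]
wrist_force: [-0.1, 0.6, -0.1]
opening: 0.751
grasp_force: 0.0
```

```bash
python3 -c "from h import *;rel(.4483,-.038,.028,-2.3)"
```

```text
rel cm [-0.41  0.49  4.75] twist 0.0 psi -2.3 z [ 0.4526 -0.0332  0.0755] tilt [-0. -0. -1.] t 13.55 F [-0.1  0.6 -0.1] op 0.7506946509076315 gf 0.0 q6 1.27
```

Call:
servo_tool --motion '[[[-0.4, 0.5, 2, 0, -0.5], [-0.4, 0.5, 3.8, 0, -0.5], [-0.4, 0.5, 4.7, 0, -0.5], [-0.4, 0.5, 4.7, 0, -0.5], [-0.4, 0.5, 4.7, 0, -0.3]]]'

```text
time_s: 14.05
eef_pos: [0.4487, -0.0387, 0.029]
eef_rot: [0.0, 1.0, -0.02, 0.0]
wrist_force: [-0.3, -0.4, 0.6]
opening: 0.655
grasp_force: 0.0
```

Call:
servo_tool --motion '[[[0, 0, 0, 0, 0], [0, 0, 0, 0, 0.5], [0, 0, 0, 0, 1], [0, 0, 0, 0, 1], [0, 0, 0, 0, 1]]]'

```text
time_s: 14.55
eef_pos: [0.4491, -0.0392, 0.0297]
eef_rot: [0.0, 1.0, -0.02, 0.001]
wrist_force: [-2.0, 1.8, 7.9]
opening: 0.468
grasp_force: 59.6
```

```bash
python3 -c "from h import *;rel(.518,.2393,.13,-2.3)"
```

```text
rel cm [  5.77 -28.1  -10.03] twist -0.0 psi -2.3 z [ 0.4491 -0.0392  0.0297] tilt [ 0.002  0.    -1.   ] t 14.55 F [-2.   1.8  7.9] op 0.4678159060866476 gf 59.64890655130148 q6 1.26
```

Call:
servo_tool --motion '[[[0, 0, -2, 0, 1], [0, 0, -5, 0, 1], [1, -3, -8, 0, 1], [2, -7, -10, 0, 1], [3, -11, -10, 0, 1]]]'

```text
time_s: 15.05
eef_pos: [0.4856, 0.0704, 0.1327]
eef_rot: [0.0, 1.0, -0.021, 0.004]
wrist_force: [0.9, 0.1, -0.7]
opening: 0.468
grasp_force: 61.1
```

Call:
servo_tool --motion '[[[0.7, -4, 0, 0, 1], [1.4, -8, 0, 0, 1], [2.1, -12, 0, 0, 1], [2.8, -15.5, 0, 0, 1], [2.8, -17.1, 0, 0, 1]]]'

```text
time_s: 15.55
eef_pos: [0.5182, 0.2422, 0.1291]
eef_rot: [-0.0, 1.0, -0.019, 0.001]
wrist_force: [0.4, -0.8, -0.2]
opening: 0.466
grasp_force: 61.0
```

Call:
servo_tool --motion '[[[0, 0, 1, 0, 1], [0, 0, 2, 0, 1], [0, 0, 2, 0, 1], [0, 0, 2, 0, 1]]]'

```text
time_s: 15.95
eef_pos: [0.517, 0.238, 0.1076]
eef_rot: [0.0, 1.0, -0.021, -0.001]
wrist_force: [0.2, 0.4, -0.6]
opening: 0.469
grasp_force: 61.1
```

Run:
```python
from h import *;from bench import ctrl
a=[ctrl.camera("top")["pixels"][140:250,90:300],ctrl.camera("side")["pixels"][200:340,50:270]]
cv2.imwrite("pics/p6.png",np.vstack([cv2.resize(i,(600,290),interpolation=cv2.INTER_CUBIC) for i in a])[:,:,::-1])
rel(.518,.2393,.038,-2.3)
```

```text
rel cm [ 0.02 -0.09  7.04] twist -0.1 psi -2.4 z [0.5178 0.2384 0.1084] tilt [ 0.  0. -1.] t 16.05 F [ 0.2 -0.2 -1. ] op 0.4716467984005221 gf 61.05567801743746 q6 1.84
```

View pics/p6.png

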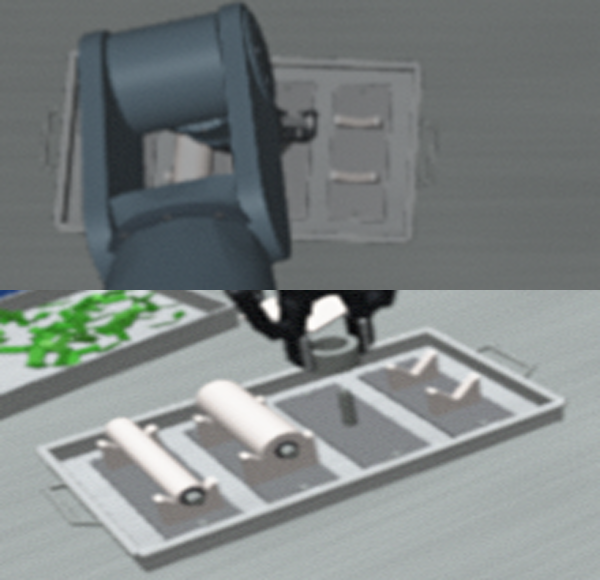

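Call:
servo_tool --motion '[[[0, 0, 1, 0, 1], [0, 0, 2, 0, 1], [0, 0, 3, 0, 1], [0, 0, 4, 0, 1], [0, 0, 4, 0, 1]]]'

```text
time_s: 16.55
eef_pos: [0.516, 0.239, 0.066]
eef_rot: [0.0, 1.0, -0.021, -0.002]
wrist_force: [-1.2, 0.3, -0.6]
opening: 0.468
grasp_force: 61.0
```

Call:
servo_tool --motion '[[[0, 0, 1, 0, 1], [0, 0, 2, 0, 1], [0, 0, 2.4, 0, 1], [0, 0, 2.6, 0, 1], [0, 0, 2.6, 0, 1]]]'

```text
time_s: 17.05
eef_pos: [0.5174, 0.2393, 0.042]
eef_rot: [0.0, 1.0, -0.021, -0.0]
wrist_force: [-0.1, 0.5, -0.3]
opening: 0.469
grasp_force: 61.1
```

Call:
servo_tool --motion '[[[0, 0, 0.1, 0, 1], [0, 0, 0.2, 0, 1], [0, 0, 0.3, 0, 1]]]'

```text
time_s: 17.35
eef_pos: [0.5178, 0.2394, 0.0396]
eef_rot: [-0.0, 1.0, -0.021, 0.0]
wrist_force: [-0.2, -0.3, -1.0]
opening: 0.466
grasp_force: 61.1
```

Call:
servo_tool --motion '[[[0, 0, 0.1, 0, 1], [0, 0, 0.2, 0, 1]]]'

```text
time_s: 17.55
eef_pos: [0.5176, 0.2394, 0.0373]
eef_rot: [-0.0, 1.0, -0.021, 0.0]
wrist_force: [0.8, -0.8, -1.2]
opening: 0.466
grasp_force: 61.1
```

Call:
servo_tool --motion '[[[0, 0, 0.1, 0, 1], [0, 0, 0.2, 0, 1], [0, 0, 0.2, 0, 1]]]'

```text
time_s: 17.85
eef_pos: [0.5176, 0.2394, 0.0367]
eef_rot: [0.0, 1.0, -0.02, -0.0]
wrist_force: [-5.1, -2.0, 12.6]
opening: 0.465
grasp_force: 62.4
```

Call:
servo_tool --motion '[[[0, 0, 0, 0, 0.2], [0, 0, 0, 0, -0.1], [0, 0, 0, 0, -0.2], [0, 0, 0, 0, -0.3], [0, 0, 0, 0, -0.3]]]'

```text
time_s: 18.35
eef_pos: [0.5175, 0.2393, 0.0351]
eef_rot: [0.0, 1.0, -0.021, -0.0]
wrist_force: [-0.8, -0.2, -0.9]
opening: 0.649
grasp_force: 0.0
```

Call:
servo_tool --motion '[[[0, 0, -2, 0, -0.3], [0, 0, -5, 0, -0.3], [0, 0, -9, 0, -0.3], [0, 4, -11, 0, -0.3], [0, 9, -11, 0, -0.3]]]'

```text
time_s: 18.85
eef_pos: [0.5163, 0.1501, 0.1493]
eef_rot: [-0.0, 1.0, -0.019, 0.004]
wrist_force: [0.9, -0.6, -0.0]
opening: 0.652
grasp_force: 0.0
```

Call:
servo_tool --motion '[[[0, 4.5, 0, 0, -0.3], [0, 9, 0, 0, -0.3], [1, 13.5, 0, 0, -0.3], [2, 18, 0, 0, -0.3], [3, 22.5, 0, 0, -0.3]]]'

```text
time_s: 19.35
eef_pos: [0.5346, -0.0785, 0.1454]
eef_rot: [0.0, 1.0, -0.021, 0.0]
wrist_force: [0.2, -0.8, 0.1]
opening: 0.648
grasp_force: 0.0
```

Call:
servo_tool --motion '[[[1, 4.5, 0, -3, -0.3], [2, 9, 0, -6, -0.3], [3, 13.5, 0, -9, -0.3], [4, 18, 0, -12, -0.3], [5, 22, 0, -16, -0.3]]]'

```text
time_s: 19.85
eef_pos: [0.5754, -0.3009, 0.1451]
eef_rot: [0.0, 0.993, 0.12, -0.0]
wrist_force: [0.5, -0.3, -0.6]
opening: 0.648
grasp_force: 0.0
```

Run:
```python
from h import *;from bench import ctrl
d=[ctrl.camera("top"),ctrl.camera("side")]
a=[d[0]["pixels"][140:250,90:300],d[1]["pixels"][200:340,50:270]]
cv2.imwrite("pics/p7.png",np.vstack([cv2.resize(i,(600,290),interpolation=cv2.INTER_CUBIC) for i in a])[:,:,::-1])
rel(.602,-.3378,.032,13.3)
```

```text
rel cm [ 1.77  3.85 11.34] twist 0.2 psi 13.5 z [ 0.5757 -0.3041  0.1453] tilt [ 0.001  0.003 -1.   ] t 19.95 F [-0.3 -0.1  0.4] op 0.6512915158109022 gf 0.0 q6 0.67
```

View pics/p7.png

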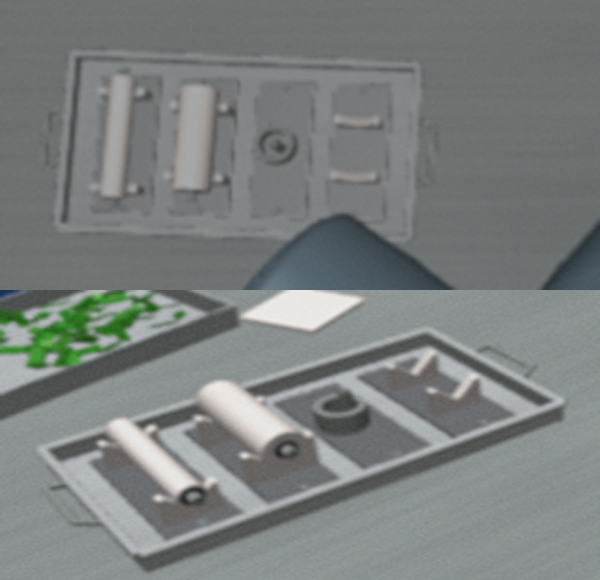

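The collar is flat over its post (278,147 in the top crop). Last, the flanged roller.

Call:
servo_tool --motion '[[[1, 2, 2, 0, -0.3], [1.8, 3.9, 4, 0, -0.3], [1.8, 3.9, 6.5, 0, -0.3], [1.8, 3.9, 6.5, 0, -0.3], [1.8, 3.9, 6.5, 0, -0.3]]]'

```text
time_s: 20.45
eef_pos: [0.6016, -0.3309, 0.0797]
eef_rot: [-0.001, 0.993, 0.119, -0.001]
wrist_force: [-0.2, -0.1, -0.2]
opening: 0.65
grasp_force: 0.0
```

```bash
python3 -c "from h import *;rel(.602,-.3378,.032,13.3)"
```

```text
rel cm [-0.12  0.68  4.77] twist 0.4 psi 13.7 z [ 0.6016 -0.3309  0.0797] tilt [-0.001 -0.002 -1.   ] t 20.45 F [-0.2 -0.1 -0.2] op 0.6500616644146379 gf 0.0 q6 0.66
```

Call:
servo_tool --motion '[[[0, 0.6, 0, 0, -0.3], [0, 0.6, 2, 0, -0.3], [0, 0.6, 4, 0, -0.3], [0, 0.6, 4.7, 0, -0.3], [0, 0.6, 4.7, 0, -0.3]]]'

```text
time_s: 20.95
eef_pos: [0.6034, -0.3377, 0.0332]
eef_rot: [-0.0, 0.993, 0.119, -0.0]
wrist_force: [-0.2, 0.3, -0.7]
opening: 0.646
grasp_force: 0.0
```

Call:
servo_tool --motion '[[[0, 0, 0, 0, 0], [0, 0, 0, 0, 0.4], [0, 0, 0, 0, 0.8], [0, 0, 0, 0, 1], [0, 0, 0, 0, 1]]]'

```text
time_s: 21.45
eef_pos: [0.6045, -0.3387, 0.035]
eef_rot: [0.001, 0.993, 0.119, 0.001]
wrist_force: [-0.1, 1.3, 5.8]
opening: 0.256
grasp_force: 58.8
```

```bash
python3 -c "from h import *;rel(.5148,.1616,.15,-2.3)"
```

```text
rel cm [  3.1  -50.71 -11.6 ] twist 15.9 psi 13.6 z [ 0.6045 -0.3387  0.035 ] tilt [ 0.002  0.002 -1.   ] t 21.45 F [-0.1  1.3  5.8] op 0.25552252585431645 gf 58.79697024822235 q6 0.65
```

Call:
servo_tool --motion '[[[0, 0, -2, 0, 1], [0, 0, -5, 0, 1], [0, -2, -8, 0, 1], [0, -5, -11, 0, 1], [0.5, -9, -11.6, 0, 1]]]'

```text
time_s: 21.95
eef_pos: [0.5887, -0.2512, 0.1538]
eef_rot: [0.003, 0.993, 0.118, 0.003]
wrist_force: [1.1, 0.8, -1.0]
opening: 0.252
grasp_force: 59.1
```

Call:
servo_tool --motion '[[[0.3, -4, 0, 3, 1], [0.6, -8, 0, 6, 1], [0.9, -12, 0, 9, 1], [1.2, -16, 0, 12, 1], [1.5, -20, 0, 15.9, 1]]]'

```text
time_s: 22.45
eef_pos: [0.5539, -0.0498, 0.1493]
eef_rot: [-0.0, 1.0, -0.021, 0.0]
wrist_force: [0.5, 0.2, -1.0]
opening: 0.255
grasp_force: 59.1
```

```bash
python3 -c "from h import *;rel(.5165,.1616,.11,-2.3)"
```

```text
rel cm [ -4.62 -20.97   3.93] twist -0.1 psi -2.4 z [ 0.5539 -0.0498  0.1493] tilt [ 0. -0. -1.] t 22.45 F [ 0.5  0.2 -1. ] op 0.25532803379987623 gf 59.09187376499176 q6 1.31
```

Call:
servo_tool --motion '[[[-1, -4.5, 0, 0, 1], [-2, -9, 0, 0, 1], [-3, -13.5, 0, 0, 1], [-4, -18, 0, 0, 1], [-4.6, -21, 1, 0, 1]]]'

```text
time_s: 22.95
eef_pos: [0.5168, 0.1631, 0.1405]
eef_rot: [-0.0, 1.0, -0.019, 0.001]
wrist_force: [-0.0, -0.1, -1.0]
opening: 0.253
grasp_force: 59.1
```

Call:
servo_tool --motion '[[[0, 0, 1, 0, 1], [0, 0, 2, 0, 1], [0, 0, 2, 0, 1], [0, 0, 2, 0, 1]]]'

```text
time_s: 23.35
eef_pos: [0.517, 0.1591, 0.119]
eef_rot: [0.0, 1.0, -0.021, -0.0]
wrist_force: [0.0, 0.7, -0.2]
opening: 0.26
grasp_force: 59.1
```

Run:
```python
from h import *;from bench import ctrl
d=[ctrl.camera("top"),ctrl.camera("side")]
a=[d[0]["pixels"][140:250,90:300],d[1]["pixels"][180:320,90:310]]
cv2.imwrite("pics/p8.png",np.vstack([cv2.resize(i,(600,290),interpolation=cv2.INTER_CUBIC) for i in a])[:,:,::-1])
rel(.5165,.1616,.055,-2.3)
```

```text
rel cm [-0.12 -0.24  6.47] twist -0.1 psi -2.4 z [0.5176 0.1592 0.1197] tilt [ 0.001  0.    -1.   ] t 23.45 F [-0.2 -0.  -1.2] op 0.25364079790536076 gf 59.115198254585266 q6 1.69
```

View pics/p8.png

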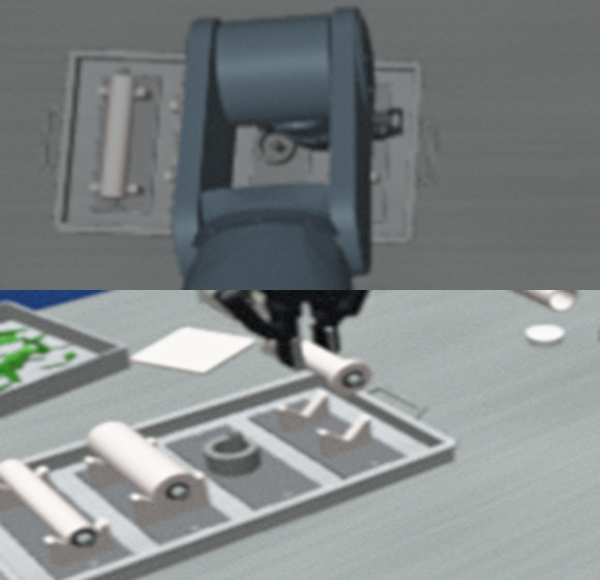

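The flanged roller hangs above the short cradle (side crop 335,365). Lowering.

Call:
servo_tool --motion '[[[-0.1, -0.2, 2, 0, 1], [-0.1, -0.2, 4, 0, 1], [-0.1, -0.2, 5, 0, 1], [-0.1, -0.2, 5.7, 0, 1], [-0.1, -0.2, 5.7, 0, 1]]]'

```text
time_s: 23.95
eef_pos: [0.5158, 0.1619, 0.0618]
eef_rot: [0.0, 1.0, -0.02, -0.001]
wrist_force: [-0.4, 0.1, -1.4]
opening: 0.256
grasp_force: 59.1
```

Call:
servo_tool --motion '[[[0, 0, 0.1, 0, 1], [0, 0, 0.2, 0, 1], [0, 0, 0.3, 0, 1], [0, 0, 0.3, 0, 1]]]'

```text
time_s: 24.35
eef_pos: [0.5162, 0.1623, 0.0596]
eef_rot: [-0.0, 1.0, -0.02, 0.0]
wrist_force: [-1.0, -0.1, -1.1]
opening: 0.255
grasp_force: 59.1
```

```bash
python3 -c "from h import *;rel(.5165,.1616,.054,-2.3)"
```

```text
rel cm [0.04 0.07 0.56] twist 0.1 psi -2.2 z [0.5162 0.1623 0.0596] tilt [ 0.001 -0.    -1.   ] t 24.35 F [-1.  -0.1 -1.1] op 0.2547550234262245 gf 59.11500155925751 q6 1.7
```

Call:
servo_tool --motion '[[[0, 0, 0.1, 0, 1], [0, 0, 0.2, 0, 1], [0, 0, 0.3, 0, 1], [0, 0, 0.3, 0, 1]]]'

```text
time_s: 24.75
eef_pos: [0.5166, 0.1616, 0.0574]
eef_rot: [0.001, 1.0, -0.02, 0.0]
wrist_force: [-3.9, -4.4, 8.7]
opening: 0.255
grasp_force: 60.3
```

Call:
servo_tool --motion '[[[0, 0, 0.1, 0, 1], [0, 0, 0.2, 0, 1]]]'

```text
time_s: 24.95
eef_pos: [0.5169, 0.1611, 0.0565]
eef_rot: [0.001, 1.0, -0.019, 0.001]
wrist_force: [-8.7, -9.6, 25.0]
opening: 0.256
grasp_force: 61.8
```

Contact; I'll release and back off.

Call:
servo_tool --motion '[[[0, 0, 0, 0, 0.6], [0, 0, 0, 0, 0.3], [0, 0, 0, 0, 0.1], [0, 0, 0, 0, 0], [0, 0, 0, 0, 0]]]'

```text
time_s: 25.45
eef_pos: [0.5158, 0.1624, 0.054]
eef_rot: [-0.0, 1.0, -0.02, -0.0]
wrist_force: [-0.2, 0.4, -0.2]
opening: 0.499
grasp_force: 0.0
```

Call:
servo_tool --motion '[[[0, 0, -2, 0, 0], [0, 0, -5, 0, 0], [0, 0, -9, 0, 0], [0, 4, -11, 0, 0], [0, 9, -11, 0, 0]]]'

```text
time_s: 25.95
eef_pos: [0.5148, 0.0729, 0.1681]
eef_rot: [0.0, 1.0, -0.017, 0.004]
wrist_force: [0.9, 0.0, -0.7]
opening: 0.502
grasp_force: 0.0
```

Call:
servo_tool --motion '[[[0, 4.5, 0, 0, 0], [0, 9, 0, 0, 0], [0, 13.5, 0, 0, 0], [0, 18, 0, 0, 0], [0, 22.5, 0, 0, 0]]]'

```text
time_s: 26.45
eef_pos: [0.5032, -0.1541, 0.1642]
eef_rot: [-0.0, 1.0, -0.02, 0.0]
wrist_force: [0.6, 0.4, -0.2]
opening: 0.5
grasp_force: 0.0
```

Call:
servo_tool --motion '[[[0, 4.5, 0, 0, 0], [0, 9, 0, 0, 0], [0, 9, 0, 0, 0], [0, 9, 0, 0, 0]]]'

```text
time_s: 26.85
eef_pos: [0.4997, -0.243, 0.1638]
eef_rot: [-0.0, 1.0, -0.021, -0.0]
wrist_force: [0.1, 0.6, 0.3]
opening: 0.502
grasp_force: 0.0
```

Run:
```python
from h import *;from bench import ctrl
d=[ctrl.camera("top"),ctrl.camera("side")];c=d[0]
a=[c["pixels"][140:250,90:300],d[1]["pixels"][190:330,70:290]]
cv2.imwrite("pics/p9.png",np.vstack([cv2.resize(i,(600,290),interpolation=cv2.INTER_CUBIC) for i in a])[:,:,::-1])
for ce,n,p in blobs(c,138):
    if 120<ce[1]<280 and 100<ce[0]<460:
        z=.04 if ce[0]<250 else .015
        m,an,L,mm=axis(c,p,z);print(ce.round(1),n,m.round(4),an.round(1),(L*1000).round(0),mm.round(4))
```

```text
[338.6 148.3] 365 [ 0.6521 -0.1975] -8.9 118.0 [ 0.6515 -0.1974]
[130.  190.9] 273 [0.5277 0.3932] -3.2 128.0 [0.529  0.3931]
[156.8 191.4] 382 [0.526  0.3182] -3.8 111.0 [0.5259 0.3182]
[213.5 195.9] 217 [0.5119 0.159 ] -3.4 100.0 [0.5131 0.1589]
[311.1 184. ] 100 [ 0.5481 -0.117 ] 31.5 31.0 [ 0.5481 -0.117 ]
```

View pics/p9.png

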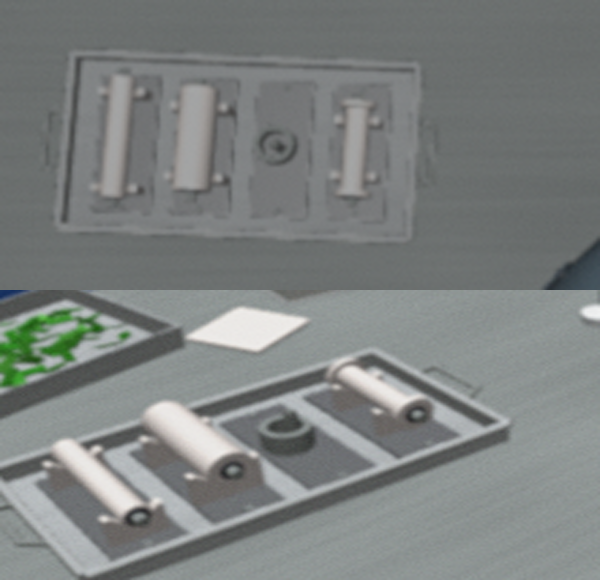

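All four parts are seated: guide roller at (117,135), drive roller at (195,135), collar at (278,147) and flanged roller at (355,148), with its flanges outside the plates.

```bash
python3 -c "from bench import ctrl;print(ctrl.hand_in())"
```

```text
the job is handed in; nothing more can be done
None
```

I handed in the job at about 27 s: in the last pictures all three rollers sit in their own cradles and the collar lies flat over its post, and the arm never went near the film core or sample tube; the hand-in returned no verdict.

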